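# Dress a candlestick and hold its candle centred for fixing

### The arm

A 6-joint arm with a two-finger parallel gripper is mounted at the origin on the work surface. World frame = base frame: x ahead of the robot, y to its left, z up, the work surface at z = 0. Lengths are in m, angles in rad, forces in N, time in s.
With the tool pointing down it reaches from about 0.275 to 0.725 m from the base axis. Payload 5.6 kg.
Tool frame: the origin (TCP) lies on the front face of the gripper's body, between the roots of the fingers; the fingertips stand 73 mm ahead of it and the grasp point (between the pads) lies 54 mm ahead of it; z points along the fingers, y is the line along which they close (so a half turn about z gives the same grasp; the last joint's range is limited). The gripper opens to 85 mm and grips with 20 to 120 N. Pads are 22 mm wide; open, the fingers measure 114 mm over their backs; the gripper's body (76 mm by 85 mm) begins 54 mm behind the grasp point. The pads swing forward as they close: fully open they stand 13 mm farther back than shut.
Start: joints at [-0.969, 0.255, 0.108, 0, -1.424, -0.285], TCP at [0.171, -0.523, 0.304] pointing down, gripper open.
Joint ranges: [-2.95, 2.95], [-1.21, 1.97], [-1.09, 1.5], [-2.87, 1.71], [-2.94, -0.07], [-3.05, 3.05]. Speed limits (rad/s): [2.57, 2.57, 3.14, 3.14, 3.14, 3.14].

### API

Orientations are given as a unit quaternion [x, y, z, w].
In Python, from rig import monitor, cams, hand_in gives the robot as it stands.
- The arm moves only by the shell command python3 -m creep 'ROWS'. ROWS is JSON, a list of rows, each a list of 5 numbers: the finger opening in m, from 0 to 0.0854, then the shift along the tool's x, y, z in m, then the turn about the tool's z in rad. In form: [[fingers, x, y, z, yaw], ...]. A call has 1 to 10 rows; each row is the pose to reach, as a shift and turn from the pose commanded when the call began, along the tool's axes at that moment; what a row does not reach only later rows make up. A row lasts 1/8 s, in which the tool goes at most 62.5 mm and 10.7 degrees, less where a joint would pass 70% of its speed; a pose out of reach is approached as far as the arm can. A call with a gripper value outside its range is refused whole. The fingers move at their own pace and stop on an object; the grip force is fixed at half the most. Time passes only in rows, so rows that repeat a pose let the fingers close. It gives the time, the measured TCP pose, the force, the opening and the grip force at its end, in the units of the state.
- monitor.read_state(): the state, without advancing time (a new reading comes with each control period).
- cams.camera(name): name is "scene" or "top" or "wrist"; returns the picture (400x640x3 uint8, red, green, blue); there is no depth.
- cams.camera_model(name): a dict with "intrinsics" (3x3 intrinsics, pixels), "world_to_cam" (4x4, takes a point from world to camera coordinates). Camera axes: x right, y down, z forward; pixel columns grow to the right and rows downward; lengths in m; the calibration is good to about 2 mm. A picture is of the moment at which its call begins: read the wrist's pose just before it. camera_model takes no time and is no camera call; for the wrist camera it gives the pose at the moment of the call.
- hand_in(): hands the job in; it is judged then, once.
The state is a dict: "time": time; "qpos": joint angles; "qd": joint speeds; "effort": joint torques, N m; "tool_pos": TCP position; "orientation": TCP orientation; "contact_force": force on the tool from outside, world axes, zero at the start; "wrist_torque": the same for the moment, N m; "finger_gap": finger opening in m; "grip_force": force on a finger pad.
Only numpy, scipy, OpenCV 4.12 (cv2) and the standard library are available. Lean on these libraries where they do the work, as an engineer would, in place of code of your own. Each camera call takes 0.05 s, during which the arm holds its last target. There are 200 camera calls.

### The job

Seat the loose porcelain drip pan, dish side up, fully home on the empty candlestick and let go of it; then take the long slim candle out of the wooden block and lower it upright through the hole of the pan until its foot is about 40 mm below the hole, without the candle ever touching the pan or the candlestick. Finish while still holding the candle there, still, centred in the hole and hanging clear of the socket's bottom, ready for the fixing wax; leave the other candle, the finished candlestick, the cup and the salt cellar alone.

Things in the scene. Friction and masses are not known exactly. Their poses are not given: they have to be found in the camera images.
- candlestick: The empty silver candlestick, fixed, 95 mm high, base 90 mm across, a loop handle near its foot. Origin at the centre of its underside, z up. Its top is a round cup 50 mm across; the mouth, 95 mm up, is a round pocket 42 mm across and 14 mm deep, below it the socket goes on 34 mm across to its floor 40 mm above the sideboard. The pan's collar drops into the pocket, its flange rests on the rim.
- pan_mid (a point): Middle (on the axis, half-way up) of the loose white drip pan, lying dish up on the sideboard. About 60 g, 24 mm high: underneath a collar 36 mm across, 12 mm long; above it a dish 62 mm across, 12 mm high (4 mm floor, 8 mm lip). A 28 mm hole runs through. z points to the dish side. Grip it across the 62 mm dish. Fully home, this point is 95 mm above the sideboard, on the candlestick's axis.
- pan_hole (a point): The centre of the pan's hole at the dish floor, 4 mm above pan_mid; with the pan home it is 99 mm above the sideboard and 59 mm above the socket's floor.
- candle_mid (a point): Middle (on the axis, half-way up) of the long slim candle: a white rod 16 mm in diameter, 150 mm long (plus an 8 mm wick, not solid), 25 to 50 g, upright in the middle hole of the wooden block. z points to the wick. Its top is 75 mm above this point; grip it about 35 to 45 mm above this point so that the top stays clear of the gripper's palm.
- candle_foot (a point): Centre of the candle's flat foot, 75 mm below candle_mid on the axis.
- candle_block: Fixed wooden candle block, 55 mm (x) by 160 mm (y) by 40 mm high, origin at the centre of its underside. Three loose-fitting upright holes 19 mm across and 30 mm deep (floor 10 mm above the sideboard) at y = -52, 0 and +52 mm: the first is empty, the middle one holds the long candle, the last the stub.
- stub_mid (a point): Bystander: middle of a candle stub 16 mm in diameter and 60 mm long, standing in the end hole of the block; its top is 70 mm above the sideboard.
- dressed_stick: Bystander: the finished candlestick, the same as the empty one but with pan and a 22 mm thick candle already fixed in it, 180 mm high (188 with the wick); fixed. Origin at the centre of its underside.
- cup_mid (a point): Bystander: middle of a white handleless cup, 72 mm across the rim, 50 mm high.
- salt_mid (a point): Bystander: middle of a small silver salt cellar, 40 mm across, 60 mm high.
Mind the look-alikes: they are no part of the job. Leave any red look-alike of the part that bears pan_mid alone.

How it is judged:
By the outcome, as a careful person would: the job done as asked, in the order asked, and still so for the second after the job is handed in, while the arm keeps its last pose, push and grip.
It also fails if it takes over 69 s, if anything falls off the work surface, if the arm or the gripper's body presses on something with over 40 N, if the wrist force passes 120 N, or if a joint passes its speed limit or range.

## Working session

There is one attempt and no reset: what is moved stays moved. The work goes in short steps, Python scripts to look and compute and a shell command to move; the robot and the scene stay as the last step left them, time stands still between calls to the robot, and variables do not carry over. Pictures are saved under pics/ and viewed, at most 10 in all, crops included, and the job is handed in when it is done.

```bash
mkdir -p pics; ls; python3 - <<'E'
from rig import monitor,cams
import cv2,numpy as np
s=monitor.read_state();print(s)
for n in("scene","top"):
    im=cams.camera(n);cv2.imwrite(f"pics/{n}0.png",im[:,:,::-1]);m=cams.camera_model(n);print(n,m)
E
```

```text
pics
{'time': 0.0, 'qpos': array([-9.69422284e-01,  2.55771013e-01,  1.06996411e-01, -4.55571489e-04,
       -1.42389086e+00, -2.84599393e-01]), 'qd': array([ 0.00229468, -0.00049057, -0.00015775, -0.00148092,  0.00099503,
        0.00124615]), 'effort': array([-1.21941030e-04, -3.86632955e+01,  2.37936491e+01,  5.36509529e+00,
       -6.17083002e-03, -6.95221630e-06]), 'tool_pos': array([ 0.17127286, -0.52228109,  0.3029827 ]), 'orientation': array([-1.57692717e-01,  9.87487763e-01,  9.40929632e-04, -1.97037928e-04]), 'contact_force': array([-0.64809843,  0.31606566,  0.2496758 ]), 'wrist_torque': array([-0.00291828, -0.02687113,  0.00380821]), 'grip_force': 0.0, 'finger_gap': 0.08538322817125782}
scene {'intrinsics': array([[484.38499333,   0.        , 314.22972503],
       [  0.        , 484.38499333, 197.23137671],
       [  0.        ,   0.        ,   1.        ]]), 'world_to_cam': array([[-0.75850511,  0.65146997,  0.01602731,  0.42775684],
       [ 0.32142238,  0.3953996 , -0.86043408, -0.10100481],
       [-0.56688416, -0.64749211, -0.50930964,  1.36833667],
       [ 0.        ,  0.        ,  0.        ,  1.        ]])}
top {'intrinsics': array([[370.10609099,   0.        , 316.46464772],
       [  0.        , 370.10609099, 200.33249372],
       [  0.        ,   0.        ,   1.        ]]), 'world_to_cam': array([[-0.00514311, -0.99988221, -0.01446084,  0.03341639],
       [-0.99308822,  0.00680278, -0.117173  ,  0.57181268],
       [ 0.11725758,  0.01375825, -0.99300623,  0.86209547],
       [ 0.        ,  0.        ,  0.        ,  1.        ]])}
```

View pics/scene0.png

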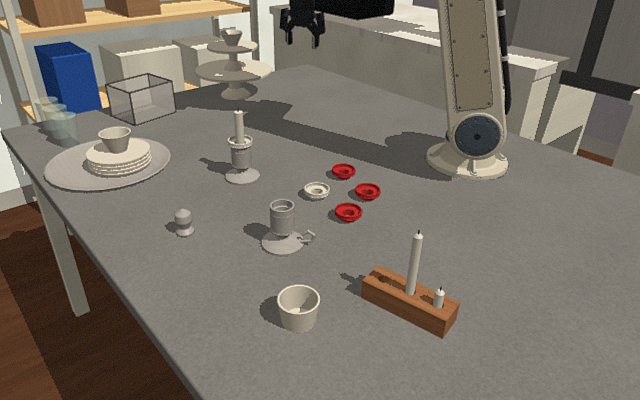

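View pics/top0.png

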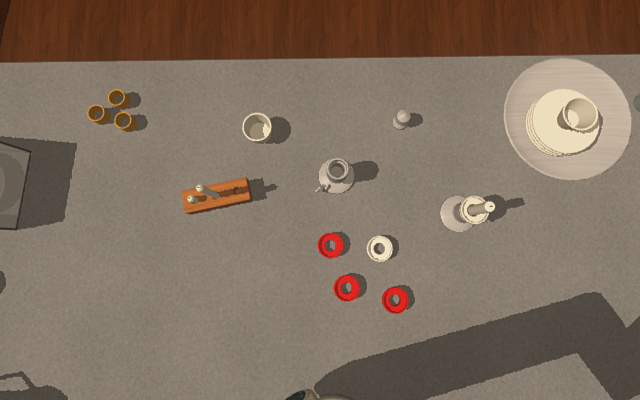

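The scene shows the white pan at (317,190), three red look-alikes around it, the empty stick at (282,225), and the block with the long candle at (414,265). In the top view the pan is at (380,248), the stick mouth at (338,172), the block centre at (217,195) and the candle top at (200,188).

```bash
cat >h.py <<'E'
import numpy as np,cv2
from rig import monitor,cams
def ray(m,px):
    R=m["world_to_cam"][:3,:3];t=m["world_to_cam"][:3,3]
    d=R.T@np.linalg.solve(m["intrinsics"],[px[0],px[1],1.]);return -R.T@t,d
def onz(m,px,z):
    o,d=ray(m,px);return o+d*(z-o[2])/d[2]
def proj(m,p):
    c=m["world_to_cam"]@np.append(p,1);q=m["intrinsics"]@c[:3];return q[:2]/q[2]
def tri(m1,p1,m2,p2):
    A=[];b=[]
    for m,p in((m1,p1),(m2,p2)):
        o,d=ray(m,p);d=d/np.linalg.norm(d);P=np.eye(3)-np.outer(d,d);A.append(P);b.append(P@o)
    return np.linalg.lstsq(np.vstack(A),np.hstack(b),rcond=None)[0]
def blob(mask,near):
    "contours whose box centre lies nearest"
    cs,_=cv2.findContours(mask.astype(np.uint8),cv2.RETR_EXTERNAL,cv2.CHAIN_APPROX_NONE)
    cs=[c for c in cs if cv2.contourArea(c)>30]
    return min(cs,key=lambda c:np.hypot(*(c[:,0].mean(0)-near)))
def totool(s,dw):
    from scipy.spatial.transform import Rotation as R
    return R.from_quat(s["orientation"]).inv().apply(dw)
E
python3 - <<'E'
from h import *
T=cv2.imread("pics/top0.png");S=cv2.imread("pics/scene0.png")
mt=cams.camera_model("top");ms=cams.camera_model("scene")
g=T.astype(int)
w=(g.min(2)>150); c=blob(w,(380,248)); e=cv2.fitEllipse(c); print("pan",e,onz(mt,e[0],.024))
w2=(S.astype(int).min(2)>150);c=blob(w2,(317,190));e=cv2.fitEllipse(c);print("pan scene",e,onz(ms,e[0],.018))
br=(g[:,:,2]-g[:,:,0]>60);c=blob(br[:260],(217,195));print("block",cv2.minAreaRect(c),[onz(mt,p,.04).round(3) for p in cv2.boxPoints(cv2.minAreaRect(c))])
def up(I,x0,y0,x1,y1,k):return cv2.resize(I[y0:y1,x0:x1],None,fx=k,fy=k,interpolation=cv2.INTER_CUBIC)
a=np.hstack([up(T,300,145,370,205,5),up(T,175,165,255,225,5)])
b=np.hstack([up(S,250,190,330,260,5),up(S,355,225,435,295,5)])[:300]
cv2.imwrite("pics/crop1.png",np.vstack([a[:, :750],b[:,:750]]))
E
```

```text
pan ((379.11431884765625, 248.33216857910156), (24.412620544433594, 24.73625373840332), 130.5863037109375) [ 0.45590082 -0.11995619  0.024     ]
pan scene ((317.2024230957031, 188.9649658203125), (12.946651458740234, 23.34128189086914), 99.18185424804688) [ 0.4498523  -0.12213682  0.018     ]
block ((215.15609741210938, 194.89512634277344), (23.048202514648438, 67.25884246826172), 77.90524291992188) [array([0.597, 0.361, 0.04 ]), array([0.631, 0.202, 0.04 ]), array([0.575, 0.189, 0.04 ]), array([0.542, 0.347, 0.04 ])]
```

View pics/crop1.png

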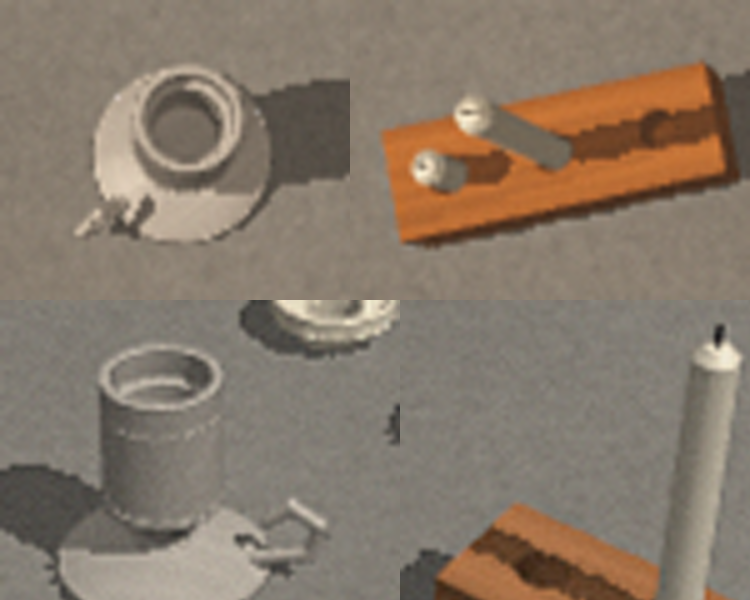

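The crop shows the stick mouth at top-view (337.6,169.4) and scene (282,205.6), and the candle top at top-view (199.4,188).

```bash
python3 - <<'E'
from h import *
mt=cams.camera_model("top");ms=cams.camera_model("scene");s=monitor.read_state()
print("stick",onz(mt,(337.6,169.4),.095),onz(ms,(282,205.6),.095),tri(mt,(337.6,169.4),ms,(282,205.6)))
# scene candle top: crop x (715-400)/5+355, y (357-300)/5+225
print("candle top",onz(mt,(199.4,187.8),.16),onz(ms,(418,236.4),.16),"hole",onz(mt,(215.2,194.9),.04))
P=np.array([.453,-.121]);print("d tool to pan", totool(s,[*(P-s["tool_pos"][:2]),0]))
mw=cams.camera_model("wrist");R=mw["world_to_cam"];cp=-R[:3,:3].T@R[:3,3];print("cam",totool(s,cp-s["tool_pos"]),totool(s,R[2,:3]),mw["intrinsics"][0])
E
```

```text
stick [ 0.63531228 -0.01930996  0.095     ] [ 0.63837752 -0.01448759  0.095     ] [ 0.63556712 -0.01909899  0.09181824]
candle top [0.58523348 0.27344732 0.16      ] [0.59094592 0.28073235 0.16      ] hole [0.58618144 0.27470588 0.04      ]
d tool to pan [-0.39268582  0.29360375  0.00047502]
cam [ 0.07849878 -0.00117319 -0.069548  ] [-3.06245688e-01 -3.31626858e-04  9.51952451e-01] [353.81186432   0.         319.67142396]
```

```bash
python3 -m creep '[[0.085,-0.1,0.075,0,0],[0.085,-0.2,0.15,0,0],[0.085,-0.3,0.225,0,0],[0.085,-0.393,0.294,0,0],[0.085,-0.393,0.294,0.05,0],[0.085,-0.393,0.294,0.1,0],[0.085,-0.393,0.294,0.1,0],[0.085,-0.393,0.294,0.1,0],[0.085,-0.393,0.294,0.1,0],[0.085,-0.393,0.294,0.1,0]]'
cat >>h.py <<'E'
def wrist(name):
    s=monitor.read_state();m=cams.camera_model("wrist");im=cams.camera("wrist")[:,:,::-1].copy();cv2.imwrite(f"pics/{name}.png",im);return s,m,im
E
python3 - <<'E'
from h import *
s,m,im=wrist("w1");print(s["tool_pos"],s["time"])
p=proj(m,[.453,-.121,.024]);print(p)
w=im.astype(int).min(2)>150
try:
    c=blob(w,p);e=cv2.fitEllipse(c);print(e);print([onz(m,e[0],z) for z in(.02,.024)])
except Exception as x:print(x)
E
```

```text
time: 1.35
tool_pos: [0.4531, -0.1205, 0.2034]
orientation: [-0.158, 0.987, 0.0, -0.001]
contact_force: [-0.1, -0.5, 0.4]
finger_gap: 0.0848
grip_force: 0.0
[ 0.45310586 -0.12048711  0.20339725] 1.35
[320.69304603 196.07200839]
((340.38568115234375, 172.75270080566406), (376.89508056640625, 562.3964233398438), 92.31249237060547)
[array([ 0.43262724, -0.11249183,  0.02      ]), array([ 0.43178025, -0.11302371,  0.024     ])]
```

View pics/w1.png

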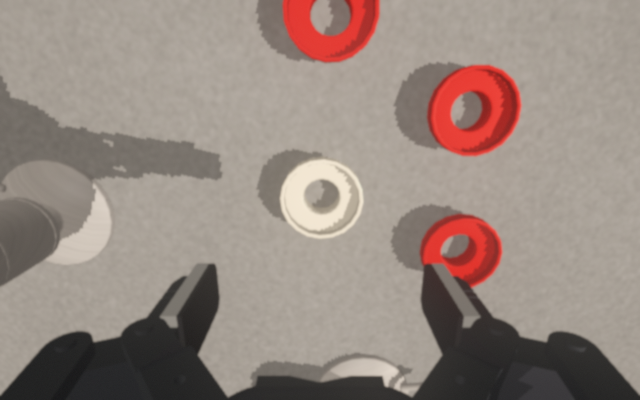

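The white pan is at (322,198), inside the finger plane; the red ones are clear of both fingers.

```bash
python3 - <<'E'
from h import *
im=cv2.imread("pics/w1.png");m=cams.camera_model("wrist");s=monitor.read_state()
for th in(190,205,220):
    c=blob(im.astype(int).min(2)>th,(322,198));e=cv2.fitEllipse(c);P=onz(m,e[0],.024)
    print(th,e,cv2.contourArea(c),P,totool(s,[*(P[:2]-s["tool_pos"][:2]),0]))
E
```

```text
190 ((321.6398620605469, 198.58767700195312), (76.96772003173828, 80.96544647216797), 86.74842071533203) 4893.0 [ 0.45498253 -0.12034774  0.024     ] [-2.10153799e-03  1.77899460e-04 -8.07211476e-07]
205 ((319.6972961425781, 194.44712829589844), (63.657962799072266, 76.46289825439453), 76.97560119628906) 3204.0 [ 0.45237815 -0.12271819  0.024     ] [ 1.11214218e-03 -1.26226865e-03  6.76215872e-07]Traceback (most recent call last):
  File "<stdin>", line 4, in <module>
  File "h.py", line 19, in blob
    return min(cs,key=lambda c:np.hypot(*(c[:,0].mean(0)-near)))
ValueError: min() iterable argument is empty
```

```bash
python3 -m creep '[[0.085,-0.002,0,0.04,0],[0.085,-0.002,0,0.08,0],[0.085,-0.002,0,0.11,0],[0.085,-0.002,0,0.127,0],[0.085,-0.002,0,0.127,0],[0.085,-0.002,0,0.127,0],[0.05,-0.002,0,0.127,0],[0.05,-0.002,0,0.127,0],[0.05,-0.002,0,0.127,0],[0.05,-0.002,0,0.127,0]]'; python3 -m creep '[[0.05,0,0,0,0],[0.05,0,0,0,0],[0.05,0,0,0,0],[0.05,0,0,0,0]]'
```

```text
time: 2.65
tool_pos: [0.4557, -0.1203, 0.0787]
orientation: [-0.158, 0.987, -0.0, 0.001]
contact_force: [-4.4, 1.8, 13.3]
finger_gap: 0.06
grip_force: 61.7
time: 3.15
tool_pos: [0.4557, -0.1203, 0.0787]
orientation: [-0.158, 0.987, -0.0, 0.001]
contact_force: [-4.0, 0.8, 12.5]
finger_gap: 0.0602
grip_force: 61.7
```

```bash
python3 -m creep '[[0.05,0,0,-0.02,0],[0.05,0,0,-0.05,0],[0.05,0,0,-0.1,0],[0.05,0,0,-0.14,0],[0.05,0,0,-0.14,0],[0.05,0,0,-0.14,0],[0.05,0,0,-0.14,0]]'; python3 - <<'E'
from h import *
s,m,im=wrist("w2");S=cams.camera("scene")[:,:,::-1];cv2.imwrite("pics/s2.png",S)
q=proj(cams.camera_model("scene"),s["tool_pos"]-[0,0,.06]).astype(int);print(q)
a=cv2.resize(S[q[1]-50:q[1]+50,q[0]-80:q[0]+80],(480,300),interpolation=cv2.INTER_CUBIC)
b=cv2.resize(im,(480,300));cv2.imwrite("pics/c2.png",np.vstack([a,b]))
E
```

```text
time: 4.03
tool_pos: [0.4544, -0.1201, 0.2158]
orientation: [-0.158, 0.987, 0.0, -0.001]
contact_force: [0.4, 1.3, -0.7]
finger_gap: 0.0595
grip_force: 64.8
[317 137]
```

View pics/c2.png

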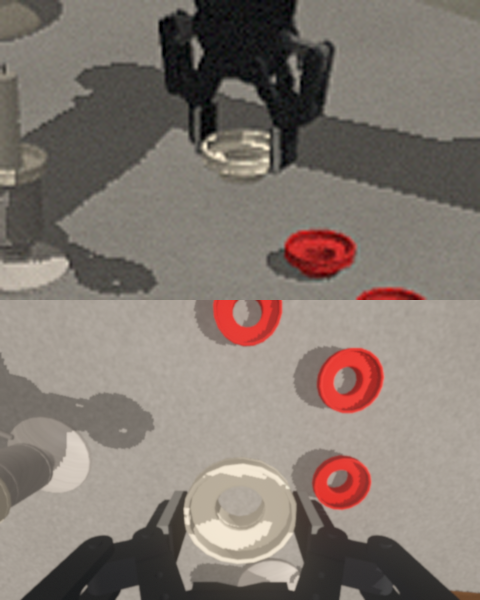

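The pan is held level between the pads, centred near (320,283) in the wrist picture. Now its exact offset in the hand.

```bash
python3 - <<'E'
from h import *
im=cv2.imread("pics/w2.png");m=cams.camera_model("wrist");s=monitor.read_state()
hsv=cv2.cvtColor(im,cv2.COLOR_BGR2HSV);print(hsv[283,270],hsv[230,320],hsv[150,320],hsv[283,320],hsv[345,320])
z=s["tool_pos"][2]-.0787+.024
# vertical profile of the column 320, to place the rim's near and far edges
print(im[200:380:3,318,0].tolist());print((im[200:380:3,318].astype(int)@[-1,0,1]).tolist())
for p in((0,.031),(0,-.031)):
    from scipy.spatial.transform import Rotation as R
    w=s["tool_pos"]+R.from_quat(s["orientation"]).apply([p[1],0,.0787-.024]);print(p,proj(m,w))
E
```

```text
[ 19  40 184] [ 19  34 243] [ 17  23 175] [ 18  29 176] [ 19  41 185]
[158, 156, 158, 153, 138, 132, 166, 212, 210, 211, 212, 211, 171, 156, 156, 155, 154, 157, 160, 159, 160, 161, 156, 157, 156, 155, 154, 152, 154, 150, 130, 131, 132, 133, 153, 154, 203, 211, 211, 212, 211, 211, 211, 208, 166, 135, 129, 130, 135, 200, 200, 152, 121, 109, 111, 112, 112, 115, 124, 134]
[18, 18, 18, 23, 27, 26, 29, 31, 31, 31, 31, 31, 30, 29, 29, 30, 25, 19, 19, 19, 19, 20, 18, 19, 20, 20, 20, 20, 20, 22, 29, 28, 28, 30, 30, 30, 31, 32, 32, 31, 32, 32, 32, 31, 31, 29, 29, 28, 29, 31, 30, 21, 18, 18, 17, 17, 17, 18, 20, 20]
(0, 0.031) [322.89134421 217.21745149]
(0, -0.031) [322.49285018 352.38971926]
```

```bash
python3 -m creep '[[0.05,0,0,-0.034,0],[0.05,-0.05,0.008,-0.034,0],[0.05,-0.1,0.016,-0.034,0],[0.05,-0.15,0.024,-0.034,0],[0.05,-0.2,0.032,-0.034,0],[0.05,-0.246,0.039,-0.034,0],[0.05,-0.246,0.039,-0.034,0],[0.05,-0.246,0.039,-0.034,0],[0.05,-0.246,0.039,-0.034,0],[0.05,-0.246,0.039,-0.034,0]]'; python3 - <<'E'
from h import *
s,m,im=wrist("w3");print(s["tool_pos"],s["orientation"]);print(proj(m,[.6355,-.019,.095]))
E
```

```text
time: 5.38
tool_pos: [0.6762, -0.007, 0.2516]
orientation: [-0.157, 0.988, 0.0, 0.0]
contact_force: [0.4, -1.0, -0.9]
finger_gap: 0.0597
grip_force: 65.0
[ 0.67622478 -0.00698734  0.25164817] [-1.57492871e-01  9.87520042e-01  2.02843765e-05  4.02928214e-04]
[323.58204984 143.27626903]
```

View pics/w3.png

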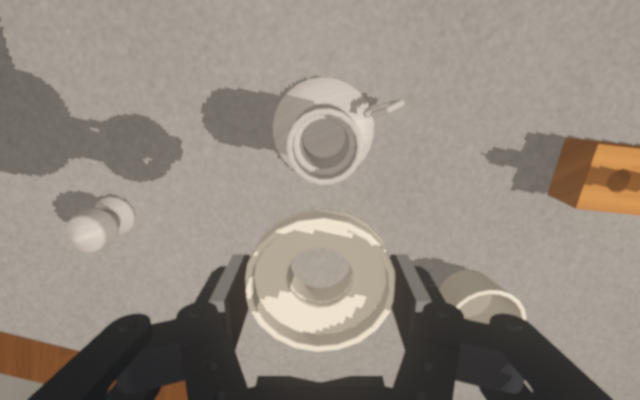

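The stick's rim is at about (325,145), the pan in the hand at (320,280), with nothing else near the path.

```bash
python3 - <<'E'
from h import *
im=cv2.imread("pics/w3.png");m=cams.camera_model("wrist");s=monitor.read_state()
k=4;x0,y0=270,85;c=cv2.resize(im[y0:205,x0:385],None,fx=k,fy=k,interpolation=cv2.INTER_CUBIC);g=cv2.GaussianBlur(cv2.cvtColor(c,cv2.COLOR_BGR2GRAY),(5,5),1)
f=m["intrinsics"][0,0];dep=(m["world_to_cam"]@[.6355,-.019,.095,1])[2];print("r outer/inner px",.025*f/dep,.021*f/dep)
for lo,hi in((.023,.027),(.019,.0225)):
    h=cv2.HoughCircles(g,cv2.HOUGH_GRADIENT,1,3,param1=100,param2=15,minRadius=int(lo*f/dep*k),maxRadius=int(hi*f/dep*k))
    for q in h[0][:4]:
        p=(q[0]+.5)/k-.5+x0,(q[1]+.5)/k-.5+y0;P=onz(m,p,.095);print(p,q[2]/k,P,totool(s,P-s["tool_pos"]))
    cv2.circle(c,(int(h[0][0][0]),int(h[0][0][1])),int(h[0][0][2]),(0,255,0) if lo>.02 else (0,0,255),1)
cv2.imwrite("pics/c3.png",c)
E
```

```text
r outer/inner px 39.09899044961717 32.843151977678424Traceback (most recent call last):
  File "<stdin>", line 7, in <module>
TypeError: 'NoneType' object is not subscriptable
```

```bash
python3 - <<'E'
from h import *
im=cv2.imread("pics/w3.png");m=cams.camera_model("wrist");s=monitor.read_state()
k=4;x0,y0=270,85;c=cv2.resize(im[y0:205,x0:385],None,fx=k,fy=k,interpolation=cv2.INTER_CUBIC)
g=cv2.GaussianBlur(cv2.cvtColor(c,cv2.COLOR_BGR2GRAY),(5,5),1);c=cv2.cvtColor(cv2.createCLAHE(3,(2,2)).apply(g),cv2.COLOR_GRAY2BGR)
t=np.linspace(0,2*np.pi,60)
# overlay of the two predicted circles (50 and 42 mm at z=.095) to judge the offset by eye
for r in(.025,.021):
    pts=np.array([(proj(m,[.6355+r*np.cos(a),-.019+r*np.sin(a),.095])-[x0,y0]+.5)*k-.5 for a in t]);cv2.polylines(c,[pts.astype(np.int32)],True,(0,255,0),1)
for a in range(0,c.shape[1],40):cv2.putText(c,str(x0+a//k),(a,10),0,.35,(0,0,255))
for a in range(0,c.shape[0],40):cv2.putText(c,str(y0+a//k),(0,a+5),0,.35,(0,0,255))
cv2.imwrite("pics/c3.png",c)
E
```

```text
(no output)
```

View pics/c3.png

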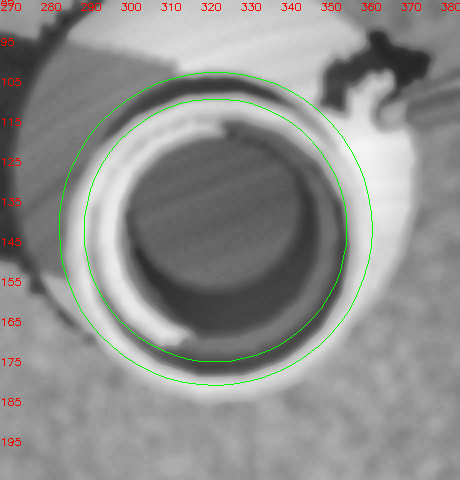

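```bash
cat >>h.py <<'E'
def ringfit(g,m,c,z,r0,win,sign,n=120):
    "radial edges (sign: +1 brighter outward) near radius r0 (m) about c on plane z -> world circle by robust least squares"
    from scipy.optimize import least_squares
    g=cv2.GaussianBlur(g,(0,0),.8).astype(np.float32);pts=[]
    for a in np.linspace(0,2*np.pi,n,endpoint=False):
        rr=np.arange(r0-win,r0+win,.0002);w=np.array([proj(m,[c[0]+r*np.cos(a),c[1]+r*np.sin(a),z]) for r in rr],np.float32)
        v=cv2.remap(g,w[:,:1],w[:,1:],cv2.INTER_LINEAR)[:,0];d=sign*np.gradient(v);i=d.argmax()
        if d[i]>1:pts.append([c[0]+rr[i]*np.cos(a),c[1]+rr[i]*np.sin(a)])
    pts=np.array(pts);f=least_squares(lambda q:np.hypot(*(pts-q[:2]).T)-q[2],[*c,r0],loss="soft_l1",f_scale=.0004)
    return f.x,len(pts),np.median(abs(f.fun))
E
python3 - <<'E'
from h import *
im=cv2.imread("pics/w3.png");m=cams.camera_model("wrist");s=monitor.read_state();g=cv2.cvtColor(im,cv2.COLOR_BGR2GRAY)
C=onz(m,(325,147.3),.095)[:2];print(C)
for r,sg in((.025,-1),(.021,-1),(.021,1)):
    c=C
    for w in(.003,.002):
        f=ringfit(g,m,c,.095,r,w,sg);c=f[0][:2]
    print(r,sg,f,totool(s,[*c-s["tool_pos"][:2],0]))
# check of the held pan's rim
Pz=s["tool_pos"][2]-.0787+.024
print("pan",ringfit(g,m,s["tool_pos"][:2],Pz,.031,.003,-1),s["tool_pos"])
E
```

```text
[ 0.63773188 -0.01725224]
0.025 -1 (array([ 0.63772568, -0.0173969 ,  0.02449973]), 104, np.float64(0.00023771755211477244)) [ 3.99270339e-02  2.03732144e-03 -3.31155208e-05]
0.021 -1 (array([ 0.6343675 , -0.01914644,  0.02089385]), 102, np.float64(0.0003763901956132451)) [ 4.36628587e-02  1.41937644e-03 -3.61212488e-05]
0.021 1 (array([ 0.63798677, -0.01753096,  0.02072166]), 115, np.float64(0.0002346368297578387)) [ 3.97206041e-02  1.82868606e-03 -3.29215792e-05]
pan (array([ 0.67651694, -0.00807427,  0.03041477]), 120, np.float64(0.0001365117721356581)) [ 0.67630511 -0.00691133  0.2516103 ]
```

```bash
python3 -m creep '[[0.05,0.02,0.001,0,0],[0.05,0.04,0.0025,0,0],[0.05,0.04,0.0025,0.03,0],[0.05,0.04,0.0025,0.05,0],[0.05,0.04,0.0025,0.066,0],[0.05,0.04,0.0025,0.066,0],[0.05,0.04,0.0025,0.066,0],[0.05,0.04,0.0025,0.066,0]]'; python3 - <<'E'
from h import *
s,m,im=wrist("w4");S=cams.camera("scene")[:,:,::-1];T=cams.camera("top")[:,:,::-1]
b=lambda I,x0,y0,x1,y1:cv2.resize(I[y0:y1,x0:x1],(390,290),interpolation=cv2.INTER_CUBIC)
cv2.imwrite("pics/c4.png",np.vstack([np.hstack([b(S,242,160,322,220),b(T,300,145,380,205)]),np.hstack([cv2.resize(im[120:360,160:480],(390,290)),cv2.resize(S[100:300,150:420],(390,290))])]))
E
```

```text
time: 6.42
tool_pos: [0.6384, -0.0165, 0.1859]
orientation: [-0.158, 0.987, -0.0, 0.001]
contact_force: [0.6, 0.4, 0.3]
finger_gap: 0.0601
grip_force: 65.0
```

View pics/c4.png

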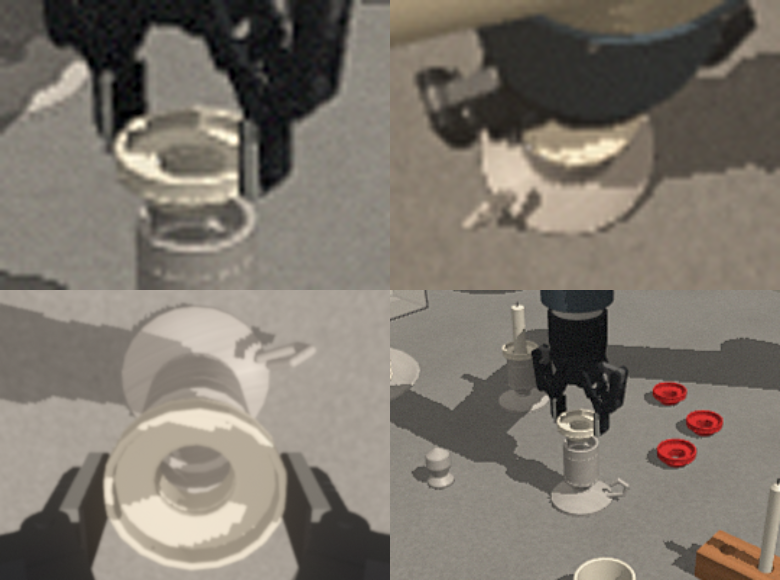

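The pan hangs above the mouth, but in the scene crop the dish centre (about x=189) looks left of the mouth's (about 197); I'll check this by numbers.

```bash
python3 - <<'E'
from h import *
S=cams.camera("scene")[:,:,::-1];cv2.imwrite("pics/s5.png",S);m=cams.camera_model("scene");s=monitor.read_state()
g=S.astype(int)
for y in range(184,224,2):print(y,g[y,262:302].mean(1).astype(int).tolist())
t=s["tool_pos"]
print("exp pan rim",proj(m,[t[0],t[1],t[2]-.0547]),"hole floor",proj(m,[t[0],t[1],t[2]-.0627]),"stick rim",proj(m,[.6378,-.0174,.095]),"r px",.025*484/(m["world_to_cam"]@[.6378,-.0174,.095,1])[2])
E
```

```text
184 [27, 90, 97, 29, 11, 4, 1, 50, 113, 138, 107, 112, 108, 94, 93, 97, 94, 96, 96, 92, 113, 154, 139, 129, 103, 124, 130, 168, 214, 188, 56, 36, 22, 27, 27, 28, 27, 29, 15, 29]
186 [37, 82, 94, 34, 2, 72, 172, 227, 168, 151, 84, 93, 97, 103, 108, 113, 121, 119, 127, 120, 140, 186, 188, 185, 175, 156, 135, 116, 94, 45, 100, 92, 71, 29, 15, 22, 24, 17, 16, 37]
188 [113, 96, 85, 63, 126, 166, 78, 82, 98, 110, 133, 142, 143, 141, 139, 141, 143, 142, 139, 141, 139, 136, 134, 156, 221, 223, 235, 232, 229, 62, 95, 98, 76, 34, 21, 19, 18, 25, 22, 43]
190 [135, 99, 73, 126, 237, 176, 84, 120, 133, 135, 138, 138, 137, 141, 131, 125, 109, 110, 112, 118, 118, 111, 118, 124, 131, 136, 133, 138, 123, 59, 101, 94, 74, 25, 24, 24, 38, 35, 22, 46]
192 [133, 134, 129, 124, 180, 231, 238, 220, 182, 227, 162, 165, 150, 95, 104, 100, 111, 99, 100, 98, 102, 110, 108, 120, 118, 113, 129, 146, 129, 50, 101, 112, 124, 34, 27, 24, 28, 39, 32, 53]
194 [139, 131, 132, 124, 100, 122, 202, 223, 226, 226, 227, 227, 204, 74, 80, 90, 94, 98, 99, 100, 102, 101, 107, 109, 108, 112, 126, 137, 126, 50, 98, 109, 130, 68
[... 2232 characters left out ...]
34, 131, 87, 84, 85, 86, 91, 95, 94, 106, 110, 114, 124, 126, 128, 123, 131, 130, 133, 135, 134, 132, 138, 139, 139, 129, 124, 128, 134, 133, 136, 132, 133, 140]
220 [137, 136, 138, 133, 134, 138, 140, 129, 95, 82, 88, 87, 90, 97, 100, 100, 108, 111, 118, 119, 122, 127, 124, 126, 133, 132, 140, 136, 140, 140, 138, 130, 129, 137, 137, 134, 134, 141, 136, 138]
222 [135, 135, 130, 134, 131, 134, 138, 136, 105, 90, 87, 91, 92, 97, 104, 109, 108, 113, 115, 122, 126, 118, 131, 129, 129, 135, 135, 139, 136, 145, 134, 128, 129, 134, 135, 133, 132, 141, 136, 140]
exp pan rim [281.14888    189.67529636] hole floor [281.22499433 193.19933966] stick rim [281.34458432 204.91291637] r px 12.47860205775902
```

```bash
python3 -m creep '[[0.05,0.001,0.0012,0.004,0],[0.05,0.001,0.0012,0.008,0],[0.05,0.001,0.0012,0.012,0],[0.05,0.001,0.0012,0.015,0],[0.05,0.001,0.0012,0.018,0],[0.05,0.001,0.0012,0.018,0],[0.05,0.001,0.0012,0.018,0]]'
```

```text
time: 7.5
tool_pos: [0.6367, -0.0158, 0.167]
orientation: [-0.158, 0.987, -0.0, 0.0]
contact_force: [0.4, 0.7, -0.8]
finger_gap: 0.0597
grip_force: 65.0
```

```bash
python3 -m creep '[[0.05,0,0,0.002,0],[0.05,0,0,0.004,0],[0.05,0,0,0.004,0],[0.05,0,0,0.004,0]]';python3 -m creep '[[0.05,0,0,0.001,0],[0.05,0,0,0.002,0],[0.05,0,0,0.003,0],[0.05,0,0,0.003,0],[0.05,0,0,0.003,0]]'
```

```text
time: 8.0
tool_pos: [0.6366, -0.0158, 0.1629]
orientation: [-0.158, 0.987, -0.0, -0.0]
contact_force: [-1.1, -0.6, -1.8]
finger_gap: 0.0598
grip_force: 65.0
time: 8.62
tool_pos: [0.6367, -0.0157, 0.1619]
orientation: [-0.158, 0.987, -0.0, 0.001]
contact_force: [-3.6, 0.6, 9.7]
finger_gap: 0.0598
grip_force: 65.8
```

```bash
python3 -m creep '[[0.05,0,0,-0.002,0],[0.064,0,0,-0.002,0],[0.07,0,0,-0.002,0],[0.078,0,0,-0.002,0],[0.085,0,0,-0.002,0],[0.085,0,0,-0.002,0],[0.085,0,0,-0.002,0]]'; python3 -m creep '[[0.085,0,0,-0.03,0],[0.085,0,0,-0.06,0],[0.085,-0.02,0,-0.1,0],[0.085,0,0,-0.14,0],[0.085,0,0,-0.14,0],[0.085,0,0,-0.14,0],[0.085,0,0,-0.14,0]]'
python3 - <<'E'
from h import *
s,m,im=wrist("w6");g=cv2.cvtColor(im,cv2.COLOR_BGR2GRAY);t=s["tool_pos"];print(t,s["orientation"])
c=np.array([.637,-.0165])
for z,r,sg in((.107,.031,-1),(.099,.014,-1)):
    q=c
    for w in(.004,.002):
        f=ringfit(g,m,q,z,r,w,sg);q=f[0][:2]
    print(z,f,proj(m,[*q,z]))
S=cams.camera("scene")[:,:,::-1];cv2.imwrite("pics/s6.png",S)
b=blob(S.astype(int).min(2)>140,(282,200));print(cv2.boundingRect(b),cv2.fitEllipse(b))
cv2.imwrite("pics/c6.png",np.vstack([cv2.resize(S[160:260,222:342],(480,300),interpolation=cv2.INTER_CUBIC),cv2.resize(im,(480,300))]))
E
```

```text
time: 9.5
tool_pos: [0.6366, -0.0158, 0.1618]
orientation: [-0.158, 0.987, -0.0, -0.0]
contact_force: [0.2, -0.2, -0.6]
finger_gap: 0.0852
grip_force: 0.0
time: 10.38
tool_pos: [0.6363, -0.0157, 0.3004]
orientation: [-0.158, 0.987, 0.0, -0.001]
contact_force: [-0.1, 0.3, -0.7]
finger_gap: 0.0852
grip_force: 0.0
[ 0.63633541 -0.01565299  0.30039997] [-1.57760501e-01  9.87476554e-01  1.12098281e-04 -1.29135832e-03]
0.107 (array([ 0.63725878, -0.01674684,  0.03074998]), 120, np.float64(0.0001534687078529641)) [319.43128003 191.91901673]
0.099 (array([ 0.6365307 , -0.01353693,  0.013     ]), 1, np.float64(1.7034737752330553e-09)) [323.54043616 189.40986782]
(267, 192, 31, 21) ((282.93701171875, 201.1591033935547), (19.215862274169922, 30.329511642456055), 95.78345489501953)
```

View pics/c6.png

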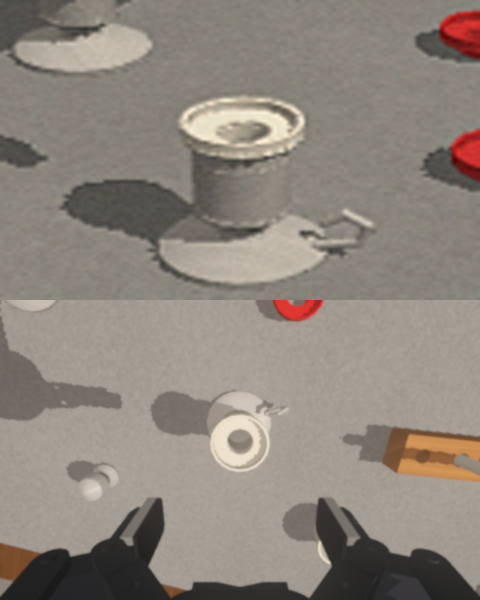

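The pan sits level on the stick, dish at (240,125) in the upper crop. Now to the candle.

```bash
python3 -m creep '[[0.085,-0.008,0.06,0,0],[0.085,-0.016,0.12,0,0],[0.085,-0.025,0.18,0,0],[0.085,-0.033,0.235,0,0],[0.085,-0.043,0.291,0,0],[0.085,-0.043,0.291,0,0],[0.085,-0.043,0.291,0,0],[0.085,-0.043,0.291,0,0]]'
python3 - <<'E'
from h import *
s,m,im=wrist("w7");T=cams.camera("top")[:,:,::-1];print(s["tool_pos"])
for z in(.16,.04):print(proj(m,[.585,.2735,z]))
hsv=cv2.cvtColor(im,cv2.COLOR_BGR2HSV)
# candle: non-orange pixels enclosed around predicted; list the row-wise bounds of unsaturated run
p=proj(m,[.585,.2735,.16]).astype(int)
for y in range(p[1]-70,p[1]+40,6):
    print(y,hsv[y,p[0]-40:p[0]+44:4,1].tolist(),hsv[y,p[0]-40:p[0]+44:4,2].tolist())
cv2.imwrite("pics/c7.png",cv2.resize(im,(480,300)))
E
```

```text
time: 11.48
tool_pos: [0.5872, 0.273, 0.3019]
orientation: [-0.157, 0.988, -0.0, -0.0]
contact_force: [0.3, -0.9, 0.4]
finger_gap: 0.085
grip_force: 0.0
[0.5871568  0.27298132 0.30190725]
[323.47000774 210.98364014]
[322.26305564 168.30165285]
140 [148, 147, 147, 146, 148, 148, 149, 147, 145, 143, 141, 137, 134, 136, 132, 132, 129, 115, 92, 92, 64] [198, 198, 198, 195, 191, 184, 174, 167, 151, 139, 130, 123, 120, 118, 118, 118, 119, 120, 128, 122, 131]
146 [146, 146, 146, 148, 148, 148, 148, 148, 148, 148, 147, 147, 147, 147, 147, 147, 148, 147, 147, 147, 147] [204, 203, 203, 202, 202, 200, 201, 200, 200, 200, 200, 200, 201, 201, 201, 201, 200, 196, 194, 185, 175]
152 [148, 148, 148, 148, 147, 149, 145, 145, 147, 146, 148, 148, 147, 149, 147, 148, 147, 148, 145, 146, 147] [198, 200, 201, 204, 205, 206, 207, 207, 207, 204, 204, 205, 205, 204, 203, 203, 203, 202, 202, 201, 201]
158 [148, 149, 148, 148, 150, 148, 149, 151, 147, 149, 149, 149, 148, 148, 148, 148, 146, 146, 147, 146, 147] [155, 171, 153, 172, 189, 196, 198, 196, 199, 199, 198, 197, 198, 198, 197, 197, 197, 197, 196, 195, 
[... 2331 characters left out ...]
, 28, 28] [168, 169, 173, 172, 169, 171, 168, 168, 172, 169, 167, 165, 172, 171, 169, 170, 172, 171, 170, 171, 171]
236 [28, 26, 26, 27, 27, 27, 27, 27, 27, 27, 27, 27, 29, 27, 27, 29, 29, 28, 29, 27, 27] [165, 168, 174, 168, 167, 168, 169, 168, 170, 172, 171, 170, 170, 171, 169, 170, 166, 164, 169, 169, 168]
242 [28, 26, 25, 26, 27, 27, 26, 27, 29, 27, 27, 27, 26, 27, 28, 27, 27, 27, 27, 29, 27] [166, 174, 172, 167, 170, 172, 170, 168, 169, 171, 172, 173, 170, 170, 171, 171, 171, 170, 169, 167, 170]
248 [26, 27, 26, 27, 26, 27, 27, 27, 27, 27, 27, 25, 27, 27, 28, 27, 27, 27, 25, 27, 27] [169, 170, 168, 169, 170, 168, 170, 172, 169, 170, 167, 171, 170, 168, 171, 172, 169, 168, 171, 170, 169]
```

View pics/w7.png

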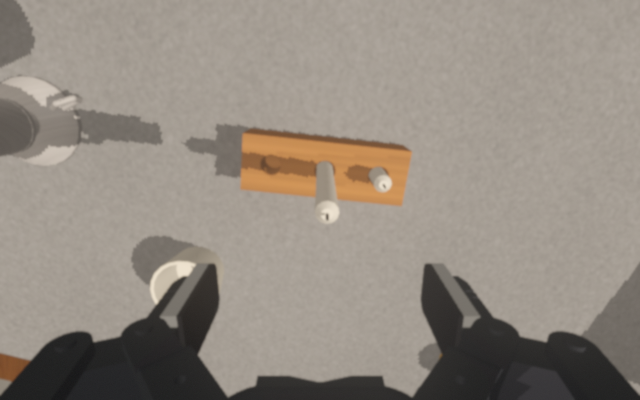

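Candle top is at (327,212) and enters the block at about (325,166); the cup at (185,285) stays well below the fingers' height.

```bash
python3 - <<'E'
from h import *
m=cams.camera_model("wrist");s=monitor.read_state();im=cv2.imread("pics/w7.png");hsv=cv2.cvtColor(im,cv2.COLOR_BGR2HSV)
t=s["tool_pos"];b=np.array([.0006,-.0011,0])
# body columns, rows 166..190: centre of the unsaturated run
for y in(166,172,178,184,190):
    x=np.where(hsv[y,300:350,1]<95)[0]+300;print(y,x.min(),x.max(),end=" | ")
g=cv2.cvtColor(im,cv2.COLOR_BGR2GRAY)
f=ringfit(g,m,onz(m,(327,211.5),.16)[:2],.16,.008,.003,-1);print("\ntop",f,totool(s,np.append(f[0][:2],t[2])-b-t))
P=onz(m,(327,211.5),.16);print(P,totool(s,P-b-t)[:2]);Q=onz(m,(325,165),.04);print("base",Q,totool(s,Q-b-t)[:2])
for x,y in((.008,0),(-.008,0)):print(proj(m,Q+[x,y,0]))
ys=np.where(g[195:235,322]>0)[0];print(g[196:232:2,324].tolist(),g[196:232:2,330].tolist())
E
```

```text
166 316 332 | 172 316 333 | 178 316 333 | 184 316 334 | 190 316 335 | 
top (array([0.58437239, 0.27641142, 0.00705612]), 120, np.float64(0.0006325235573786578)) [ 1.82529065e-03  5.38880386e-03 -6.89681059e-07]
[0.58473918 0.27578239 0.16      ] [0.0016958  0.00468704]
base [0.58122943 0.27504857 0.04      ] [0.00528063 0.00508574]
[322.38721023 172.74929919]
[327.64906723 157.14310513]
[143, 142, 157, 190, 196, 196, 204, 221, 211, 192, 212, 211, 197, 187, 168, 164, 161, 160] [153, 153, 164, 202, 211, 213, 218, 225, 227, 224, 223, 218, 208, 195, 168, 164, 163, 163]
```

```bash
python3 -m creep '[[0.085,0.0015,0.005,0.0,0],[0.085,0.0015,0.005,0.04,0],[0.085,0.0015,0.005,0.08,0],[0.085,0.0015,0.005,0.11,0],[0.085,0.0015,0.005,0.124,0],[0.085,0.0015,0.005,0.124,0],[0.05,0.0015,0.005,0.124,0],[0.03,0.0015,0.005,0.124,0],[0.012,0.0015,0.005,0.124,0],[0.012,0.0015,0.005,0.124,0]]'; python3 -m creep '[[0.012,0,0,0,0],[0.012,0,0,0,0],[0.012,0,0,0,0],[0.012,0,0,0,0]]'
```

```text
time: 12.82
tool_pos: [0.584, 0.2785, 0.1784]
orientation: [-0.158, 0.987, 0.0, 0.0]
contact_force: [-0.2, -0.2, 1.2]
finger_gap: 0.0148
grip_force: 58.4
time: 13.32
tool_pos: [0.5841, 0.2785, 0.1784]
orientation: [-0.158, 0.987, 0.0, 0.0]
contact_force: [-0.8, -0.4, 4.4]
finger_gap: 0.0145
grip_force: 58.6
```

```bash
python3 -m creep '[[0.012,0,0,-0.02,0],[0.012,0,0,-0.05,0],[0.012,0,0,-0.09,0],[0.012,0,0,-0.132,0],[0.012,0,0,-0.132,0],[0.012,0,0,-0.132,0]]'; python3 -m creep '[[0.012,0.006,-0.04,0,0],[0.012,0.012,-0.08,0,0],[0.012,0.018,-0.13,0,0],[0.012,0.025,-0.18,0,0],[0.012,0.034,-0.24,0,0],[0.012,0.039,-0.275,0,0],[0.012,0.042,-0.296,0,0],[0.012,0.042,-0.296,0,0],[0.012,0.042,-0.296,0,0],[0.012,0.042,-0.296,0,0]]'
python3 - <<'E'
from h import *
s,m,im=wrist("w8");S=cams.camera("scene")[:,:,::-1];cv2.imwrite("pics/s8.png",S);T=cams.camera("top")[:,:,::-1];cv2.imwrite("pics/t8.png",T)
ms=cams.camera_model("scene");t=s["tool_pos"];print(t,s["orientation"])
for d in(.075,.1,.13,.168):print(d,"scene",proj(ms,t-[0,0,d]).round(1),"wrist",proj(m,t-[0,0,d]).round(1))
q=proj(ms,t-[0,0,.168]).astype(int)
B=S.astype(int)
for y in range(q[1]-50,q[1]+12,3):print(y,B[y,q[0]-14:q[0]+15].mean(1).astype(int).tolist())
E
```

```text
time: 14.08
tool_pos: [0.5834, 0.2785, 0.3086]
orientation: [-0.158, 0.987, -0.0, -0.001]
contact_force: [-0.2, 1.0, -0.8]
finger_gap: 0.0148
grip_force: 58.6
time: 15.32
tool_pos: [0.636, -0.0147, 0.3097]
orientation: [-0.159, 0.987, 0.0, -0.0]
contact_force: [-0.6, 0.5, -0.3]
finger_gap: 0.0147
grip_force: 58.6
[ 0.63603908 -0.014664    0.30974124] [-1.58517758e-01  9.87356112e-01  1.22713019e-04 -1.15053273e-04]
0.075 scene [281.6 140.9] wrist [322.3 264.8]
0.1 scene [281.8 153.2] wrist [322.  241.6]
0.13 scene [282.1 167.4] wrist [321.7 220.6]
0.168 scene [282.5 184.8] wrist [321.4 200.9]
134 [81, 81, 75, 32, 73, 92, 51, 9, 45, 95, 114, 105, 100, 74, 61, 94, 112, 131, 18, 17, 29, 24, 31, 27, 32, 59, 79, 75, 78]
137 [83, 80, 75, 79, 90, 91, 67, 21, 36, 100, 116, 114, 111, 91, 46, 102, 111, 133, 38, 24, 20, 24, 30, 41, 62, 84, 85, 82, 77]
140 [81, 82, 80, 81, 78, 80, 77, 66, 76, 105, 116, 123, 107, 90, 47, 91, 104, 133, 61, 73, 73, 89, 101, 82, 77, 83, 85, 77, 79]
143 [78, 77, 76, 76, 78, 78, 75, 77, 82, 99, 107, 110, 102, 101, 97, 91, 90, 78, 70, 75, 81, 75, 73, 75, 77, 77, 82, 78
[... 1828 characters left out ...]
 126, 114, 114, 134, 151, 157, 168, 165, 165, 128, 125, 131, 129, 127, 128, 127, 127, 129, 123, 135]
185 [129, 131, 128, 128, 126, 128, 128, 128, 132, 128, 117, 117, 134, 150, 161, 171, 172, 160, 129, 128, 131, 131, 133, 124, 129, 126, 131, 130, 128]
188 [130, 132, 130, 133, 128, 126, 127, 128, 124, 128, 125, 129, 133, 131, 124, 129, 124, 129, 131, 130, 131, 129, 128, 128, 130, 131, 127, 134, 131]
191 [128, 129, 125, 124, 128, 128, 131, 120, 122, 121, 123, 122, 123, 128, 133, 131, 124, 129, 120, 123, 125, 123, 125, 124, 130, 131, 129, 131, 128]
194 [126, 129, 126, 128, 124, 112, 140, 209, 165, 157, 156, 154, 148, 152, 147, 142, 139, 133, 133, 121, 120, 125, 163, 204, 197, 161, 147, 132, 131]
```

```bash
python3 - <<'E'
from h import *
from scipy.spatial.transform import Rotation as R
im=cv2.imread("pics/w8.png");s=monitor.read_state();m=cams.camera_model("wrist");r=R.from_quat(s["orientation"]);t=s["tool_pos"]
g=cv2.cvtColor(im,cv2.COLOR_BGR2GRAY)
for x in(-.008,0,.008):print("foot x",x,proj(m,t+r.apply([x,0,.168])))
print("pan hole",proj(m,[.6366,-.0157,.099])," rim+x",proj(m,np.array([.6366,-.0157,.107])+r.apply([.031,0,0])))
for y in range(150,250,4):print(y,g[y,300:346:2].tolist())
S=cv2.imread("pics/s8.png");print(cv2.cvtColor(S,cv2.COLOR_BGR2GRAY)[183:191,276:288].tolist())
E
```

```text
foot x -0.008 [321.42219544 211.55136666]
foot x 0 [321.43878247 200.91312877]
foot x 0.008 [321.45569758 190.06447623]
pan hole [320.28169409 184.84372221]  rim+x [320.31541327 149.07778545]
150 [143, 135, 137, 150, 164, 172, 182, 188, 197, 204, 206, 200, 188, 176, 169, 164, 166, 181, 203, 211, 211, 209, 210]
154 [185, 210, 224, 230, 230, 228, 230, 230, 230, 230, 229, 229, 230, 228, 227, 227, 228, 220, 200, 192, 204, 217, 221]
158 [232, 228, 230, 232, 232, 232, 232, 232, 233, 233, 232, 233, 232, 233, 229, 213, 205, 203, 214, 225, 226, 212, 207]
162 [232, 232, 232, 232, 232, 232, 232, 232, 232, 232, 232, 232, 233, 232, 232, 232, 232, 230, 215, 190, 185, 212, 228]
166 [232, 232, 232, 232, 232, 232, 232, 232, 232, 231, 231, 231, 231, 232, 232, 232, 232, 232, 232, 226, 199, 177, 184]
170 [232, 232, 232, 232, 226, 209, 183, 165, 159, 154, 156, 163, 175, 201, 221, 230, 232, 232, 232, 232, 229, 203, 177]
174 [232, 232, 224, 187, 155, 149, 148, 147, 148, 148, 149, 149, 149, 149, 150, 169, 212, 229, 231, 232, 230, 223, 195]
178 [233, 216, 165, 148, 148, 149, 149, 149, 150, 150, 150, 150, 150
[... 1888 characters left out ...]
48, 148, 147, 147, 145, 145, 148, 158, 165, 171, 175, 172, 166, 165, 164, 163, 163]
246 [165, 165, 156, 148, 147, 148, 148, 148, 146, 146, 145, 143, 141, 140, 152, 167, 175, 174, 165, 163, 165, 167, 167]
[[131, 130, 113, 119, 136, 157, 165, 170, 173, 166, 135, 128], [135, 122, 111, 121, 136, 154, 162, 173, 170, 169, 129, 128], [134, 130, 120, 121, 137, 154, 165, 176, 177, 165, 130, 130], [129, 133, 129, 125, 136, 152, 160, 166, 161, 139, 125, 129], [123, 130, 132, 130, 134, 134, 134, 133, 122, 123, 124, 130], [127, 129, 127, 131, 135, 133, 126, 130, 126, 130, 133, 132], [132, 133, 130, 133, 132, 130, 133, 128, 130, 127, 129, 130], [126, 130, 130, 129, 125, 124, 124, 125, 132, 125, 126, 124]]
```

The candle hangs upright; foot and hole agree within about 1 mm after a small correction. Lowering slowly.

```bash
python3 -m creep '[[0.012,0,-0.001,0,0],[0.012,0,-0.001,0,0],[0.012,0,-0.001,0.006,0],[0.012,0,-0.001,0.012,0],[0.012,0,-0.001,0.018,0],[0.012,0,-0.001,0.024,0],[0.012,0,-0.001,0.024,0],[0.012,0,-0.001,0.024,0]]'; python3 - <<'E'
from h import *
s,m,im=wrist("w9");S=cams.camera("scene")[:,:,::-1];cv2.imwrite("pics/s9.png",S);print(s["tool_pos"],s["contact_force"])
G=cv2.cvtColor(S,cv2.COLOR_BGR2GRAY)
for y in range(184,214,2):print(y,G[y,264:302].tolist())
g=cv2.cvtColor(im,cv2.COLOR_BGR2GRAY)
for y in range(160,216,4):print(y,g[y,296:346:2].tolist())
t=s["tool_pos"]
for d in(0,.008):print(proj(m,t-[d*.95,d*.31,.168]))
ms=cams.camera_model("scene");print(proj(ms,t-[0,0,.168]),proj(ms,[.6366,-.0157,.107]),proj(m,[.6366,-.0157,.099]))
E
```

```text
time: 16.48
tool_pos: [0.6365, -0.0169, 0.2861]
orientation: [-0.158, 0.987, -0.0, 0.0]
contact_force: [0.1, 0.3, -0.7]
finger_gap: 0.0143
grip_force: 58.6
[ 0.63652355 -0.01691507  0.28609265] [ 0.06270192  0.3155949  -0.67322678]
184 [131, 129, 130, 128, 132, 132, 133, 134, 128, 129, 131, 132, 126, 118, 113, 136, 153, 162, 170, 171, 166, 133, 127, 132, 131, 133, 134, 134, 133, 132, 127, 128, 128, 134, 132, 132, 132, 132]
186 [129, 132, 130, 130, 135, 133, 136, 132, 129, 132, 131, 133, 130, 116, 118, 133, 148, 164, 167, 176, 170, 135, 127, 132, 126, 132, 129, 132, 132, 129, 132, 137, 136, 127, 130, 130, 134, 135]
188 [132, 129, 135, 133, 136, 135, 128, 136, 132, 125, 132, 131, 130, 111, 117, 134, 149, 160, 172, 175, 173, 132, 126, 132, 130, 127, 133, 133, 133, 135, 131, 136, 132, 133, 132, 134, 130, 127]
190 [132, 130, 134, 134, 131, 128, 127, 129, 130, 132, 133, 133, 128, 114, 113, 133, 150, 162, 168, 176, 172, 135, 123, 125, 127, 127, 127, 127, 128, 129, 132, 133, 129, 128, 129, 136, 134, 137]
192 [128, 128, 129, 130, 132, 136, 127, 125, 128, 126, 126, 130, 148, 135, 112, 132, 150
[... 3296 characters left out ...]
 131, 131, 132, 140, 158, 207, 229, 231]
200 [177, 185, 200, 203, 220, 193, 165, 151, 151, 151, 151, 150, 150, 155, 160, 167, 171, 148, 136, 145, 155, 185, 223, 231, 231]
204 [230, 231, 232, 232, 234, 220, 173, 151, 150, 151, 150, 150, 150, 153, 160, 166, 173, 168, 154, 160, 195, 225, 231, 231, 231]
208 [231, 231, 232, 232, 231, 226, 180, 151, 151, 151, 150, 149, 150, 154, 159, 165, 172, 182, 203, 223, 230, 231, 231, 231, 230]
212 [231, 231, 231, 231, 231, 221, 167, 151, 150, 150, 150, 149, 149, 153, 159, 165, 171, 190, 225, 231, 231, 231, 226, 194, 180]
[321.46139497 200.82421746]
[321.49438402 189.98165068]
[281.79118292 194.85013638] [282.23303837 199.91624146] [322.84277554 193.49212102]
```

```bash
python3 -m creep '[[0.012,0.0006,0.0018,0,0],[0.012,0.0006,0.0018,0,0],[0.012,0.0006,0.0018,0,0],[0.012,0.0006,0.0018,0,0],[0.012,0.0006,0.0018,0,0],[0.012,0.0006,0.0018,0,0]]'; cat > chk.py <<'E'
from h import *
import sys
s,m,im=wrist(sys.argv[1]);S=cams.camera("scene")[:,:,::-1];print(s["tool_pos"],s["contact_force"].round(1))
G=cv2.cvtColor(S,cv2.COLOR_BGR2GRAY).astype(float);g=cv2.cvtColor(im,cv2.COLOR_BGR2GRAY).astype(float)
def edges(I,y,lo,hi,bg):
    "outermost half-level crossings of |I-bg| in columns lo..hi"
    v=abs(I[y,lo:hi]-bg);i=np.where(v>14)[0];return lo+i.min(),lo+i.max()
print("scene candle",[edges(G,y,270,292,130) for y in(180,182,184,186,188)],"pan",[edges(G,y,258,306,131) for y in(198,199,200,201)])
for y in(184,188,204,208,212):print(y,g[y,296:346:2].astype(int).tolist())
E
python3 chk.py w10
```

```text
time: 17.32
tool_pos: [0.6353, -0.0154, 0.2859]
orientation: [-0.158, 0.987, -0.0, -0.0]
contact_force: [0.1, -0.1, -0.7]
finger_gap: 0.0148
grip_force: 58.6
[ 0.6353293  -0.01535001  0.28587572] [ 0.1 -0.1 -0.7]
scene candle [(np.int64(281), np.int64(285)), (np.int64(281), np.int64(285)), (np.int64(279), np.int64(285)), (np.int64(278), np.int64(285)), (np.int64(278), np.int64(285))] pan [(np.int64(267), np.int64(297)), (np.int64(267), np.int64(297)), (np.int64(266), np.int64(297)), (np.int64(267), np.int64(297))]
184 [174, 175, 177, 193, 186, 154, 147, 147, 148, 148, 149, 149, 149, 149, 149, 149, 150, 150, 162, 202, 227, 231, 231, 232, 230]
188 [174, 174, 167, 138, 137, 147, 149, 149, 149, 149, 150, 150, 151, 151, 150, 151, 150, 147, 138, 136, 192, 227, 231, 231, 230]
204 [232, 232, 232, 231, 212, 187, 159, 151, 151, 151, 151, 150, 150, 154, 160, 166, 172, 169, 160, 188, 223, 231, 231, 231, 229]
208 [231, 232, 231, 232, 232, 223, 176, 151, 151, 151, 151, 149, 149, 155, 160, 165, 172, 187, 218, 229, 231, 231, 231, 231, 214]
212 [231, 231, 231, 232, 232, 222, 168, 151, 151, 151, 150, 150, 149, 152, 159, 165, 171, 190, 225, 231, 231, 227, 201, 190, 181]
```

```bash
python3 -m creep '[[0.012,0,0,0.006,0],[0.012,0,0,0.012,0],[0.012,0,0,0.018,0],[0.012,0,0,0.024,0],[0.012,0,0,0.03,0],[0.012,0,0,0.03,0],[0.012,0,0,0.03,0]]'; python3 chk.py w11
```

```text
time: 18.3
tool_pos: [0.6354, -0.0154, 0.2561]
orientation: [-0.158, 0.987, -0.0, 0.0]
contact_force: [0.2, 0.4, -1.2]
finger_gap: 0.0151
grip_force: 58.6
[ 0.63542839 -0.01537363  0.25611755] [ 0.2  0.4 -1.2]
scene candle [(np.int64(278), np.int64(285)), (np.int64(279), np.int64(285)), (np.int64(279), np.int64(285)), (np.int64(278), np.int64(285)), (np.int64(278), np.int64(285))] pan [(np.int64(267), np.int64(297)), (np.int64(267), np.int64(297)), (np.int64(266), np.int64(297)), (np.int64(267), np.int64(297))]
184 [231, 231, 231, 231, 231, 231, 231, 231, 231, 231, 231, 231, 231, 231, 231, 231, 231, 231, 231, 231, 231, 231, 231, 227, 216]
188 [231, 231, 231, 231, 232, 231, 230, 224, 212, 198, 189, 183, 181, 191, 203, 211, 223, 229, 231, 231, 231, 231, 231, 231, 230]
204 [172, 150, 122, 116, 117, 121, 141, 150, 151, 151, 151, 150, 150, 153, 160, 166, 172, 155, 131, 131, 132, 155, 212, 229, 231]
208 [171, 146, 125, 122, 118, 123, 143, 150, 151, 151, 151, 150, 150, 154, 160, 165, 172, 169, 137, 132, 139, 154, 207, 229, 230]
212 [173, 158, 138, 149, 148, 132, 146, 151, 150, 150, 151, 150, 150, 153, 159, 165, 171, 171, 144, 143, 150, 173, 218, 230, 230]
```

```bash
python3 -m creep '[[0.012,0,0,0.005,0],[0.012,0,0,0.01,0],[0.012,0,0,0.015,0],[0.012,0,0,0.02,0],[0.012,0,0,0.025,0],[0.012,0,0,0.029,0],[0.012,0,0,0.029,0],[0.012,0,0,0.029,0],[0.012,0,0,0.029,0],[0.012,0,0,0.029,0]]'; python3 chk.py w12; python3 - <<'E'
from h import *
S=cams.camera("scene")[:,:,::-1];G=cv2.cvtColor(S,cv2.COLOR_BGR2GRAY)
for y in range(190,212):print(y,G[y,264:302].tolist())
ms=cams.camera_model("scene");t=monitor.read_state()["tool_pos"];print(t,proj(ms,[*t[:2],.099]),proj(ms,[*t[:2],.107]))
E
```

```text
time: 19.65
tool_pos: [0.6354, -0.0153, 0.227]
orientation: [-0.158, 0.987, -0.0, 0.0]
contact_force: [-0.3, 0.3, 0.8]
finger_gap: 0.0147
grip_force: 58.6
[ 0.63537226 -0.01534671  0.22704837] [-0.3  0.3  0.8]
scene candle [(np.int64(279), np.int64(288)), (np.int64(279), np.int64(285)), (np.int64(278), np.int64(286)), (np.int64(279), np.int64(286)), (np.int64(279), np.int64(286))] pan [(np.int64(267), np.int64(297)), (np.int64(267), np.int64(297)), (np.int64(266), np.int64(297)), (np.int64(267), np.int64(297))]
184 [219, 227, 230, 230, 229, 229, 227, 230, 230, 230, 230, 230, 230, 230, 230, 230, 230, 229, 229, 225, 223, 228, 230, 222, 200]
188 [229, 229, 230, 230, 230, 230, 230, 230, 230, 231, 231, 231, 231, 231, 231, 231, 231, 231, 231, 226, 213, 209, 207, 212, 223]
204 [231, 230, 231, 230, 226, 210, 188, 167, 154, 152, 151, 150, 150, 149, 147, 148, 162, 196, 219, 227, 230, 230, 230, 230, 230]
208 [210, 212, 215, 192, 157, 148, 149, 150, 150, 150, 150, 150, 150, 153, 156, 153, 138, 136, 150, 164, 203, 226, 230, 230, 230]
212 [170, 149, 119, 122, 137, 146, 149, 150, 150, 150, 150, 150
[... 3719 characters left out ...]
0, 131, 137, 131, 137, 135]
209 [129, 131, 136, 130, 133, 115, 115, 127, 136, 128, 123, 124, 131, 138, 139, 143, 147, 148, 151, 154, 160, 161, 166, 168, 169, 176, 170, 190, 210, 158, 194, 119, 130, 136, 139, 133, 140, 138]
210 [128, 130, 131, 137, 131, 124, 76, 120, 159, 138, 135, 152, 142, 161, 147, 155, 153, 158, 156, 161, 168, 169, 170, 172, 196, 217, 184, 187, 210, 127, 124, 133, 136, 138, 137, 133, 140, 136]
211 [129, 133, 130, 133, 136, 121, 84, 79, 90, 111, 153, 176, 155, 189, 173, 174, 166, 190, 196, 175, 195, 185, 175, 172, 209, 208, 148, 116, 90, 82, 130, 136, 133, 133, 135, 135, 139, 135]
[ 0.63533894 -0.01533833  0.22696792] [282.91621353 203.21789385] [282.84826158 199.78303492]
```

The candle's centre (282.6) and the hole's (282.3) agree in the scene view. They also agree across the wrist view, and the foot is about 59 mm above the sideboard, 40 mm below the hole. Handing in.

```bash
python3 -c "
from rig import hand_in,monitor
s=monitor.read_state();print(abs(s['qd']).max(),s['grip_force'],s['time']);print(hand_in())"
```

```text
0.0015244707653661563 58.63959923386574 19.8
the job is handed in; nothing more can be done
None
```

The drip pan is seated home on the candlestick and released, and the long candle is held still and upright in its hole, foot about 40 mm below it and centred to about 1 mm by the cameras; no contact force showed while it was lowered, and the job was handed in at 19.8 s.

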